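# Spritz the take-away cup and snap its lid on, hand kept on the lid

## Task

Spritz the open cream take-away cup with orange-blossom water: press the brass nozzle cap of the amber atomiser all the way down and let it spring back up. Then take the brick-red lid off its saucer by the knob and press it straight down on the cup until it snaps home all round, without ramming it. Finish while still holding it down with a steady, moderate push (about 10 N), the cup upright on its cork coaster and everything else left where it stands.

Things in the scene. Friction and masses are not known exactly. Their poses are not given: they have to be found in the camera images.
- nozzle_top (a point): centre of the flat top of the atomiser's nozzle cap, an upright brass cylinder 24 mm across, 21 mm high, pressed straight down; 158 mm above the counter when up, the highest part of the bottle. The amber bottle (48 mm across) is clamped in a steel stand screwed to the counter; a small black nozzle on the cap looks at the cup, whose axis is 130 to 150 mm away.
- nozzle (a joint): how far the nozzle cap is pressed down (m): 0 up, 0.007 fully down. Sprung: it starts to give at about 1.5 N and is fully down at about 5 N; it comes back up by itself when let go.
- cup: the open cream take-away cup with a brown cork sleeve, loose, 0.22 to 0.37 kg, standing upright at the centre of the coaster: 58 mm across at the foot, 81 mm across at its rolled rim, 102.5 mm high. Origin at the centre of its underside, z up.
- cup_rim (a point): centre of the cup's mouth, level with the top of the rolled rim (102.5 mm above the cup's underside, 106.5 mm above the counter). The rolled rim is a bead 5 mm thick, 81 mm over the outside.
- lid: the brick-red snap-fit lid, round, loose, 0.08 to 0.14 kg, knob up on the saucer: 92 mm across, 53 mm high. A skirt 22 mm deep, open below (83 mm across inside, flared to 88 mm at its lower edge), slotted into six stiff pieces and six springy tongues with a bead inside; a flat top 3 mm thick; a round knob. May go on at any turn. Origin at the centre of the skirt's lower edge, z up through the knob.
- lid_knob (a point): centre of the lid's knob, half-way up it: the knob is an upright cylinder 28 mm across and 28 mm high that stands on the lid's flat top; this point is 14 mm above the flat top, 39 mm above the skirt's lower edge, 17 mm above point lid_seat and, at the start, 43 mm above the counter.
- lid_seat (a point): centre of the underside of the lid's flat top, 22 mm above the skirt's lower edge. With the lid set loosely on the cup this point is 9 mm above cup_rim; pressing takes 10 to 18 N, then the tongues jump over the rim, the force drops at once and the lid goes home: this point then lies at cup_rim, the flat top on the rim. Snapped on it has 0.8 mm of play upwards.
- coaster: the round cork coaster under the cup, fixed to the counter, 100 mm across, 4 mm thick; origin at the centre of its underside.
- saucer: the ochre-yellow melamine saucer on which the lid lies, loose, 142 mm across, 14 mm high, its inner floor 4 mm above the counter; origin at the centre of its underside. Stays where it is.
- sugar_jar: the glass sugar jar with a wire clamp latch, loose, 92 mm across, 125 mm high; origin at the centre of its underside. Stays where it is.
- mug: an empty blue ceramic mug with a handle, loose, 82 mm across (handle reaches 37 mm farther), 85 mm high; origin at the centre of its underside. Stays where it is.
- stick: a wooden stirring stick lying on the counter, loose, 140 x 10 x 5 mm, long along its x; origin at the centre of its underside. Stays where it is.
- kettle: the brushed-steel cordless kettle on its round power base on the right of the counter, loose, 160 mm across without handle, its top 230 mm above the counter; origin at the centre of its underside. Stays where it is.
Not all that is in view belongs to the job. What is shaped like the part that bears nozzle_top but purple or turquoise is not meant. What is shaped like the cup but purple is not meant.

How it is judged:
By the outcome, as a careful person would: the job done as asked, in the order asked, and still so for the second after the job is handed in, while the arm keeps its last pose, push and grip.
It also fails if it takes over 53 s, if anything falls off the work surface, if the arm or the gripper's body presses on something with over 40 N, if the wrist force passes 120 N, or if a joint passes its speed limit or range.

## Robot

A 6-joint arm with a two-finger parallel gripper is mounted at the origin on the work surface. World frame = base frame: x ahead of the robot, y to its left, z up, the work surface at z = 0. Lengths are in m, angles in rad, forces in N, time in s.
With the tool pointing down it reaches from about 0.375 to 0.9 m from the base axis. Payload 3.1 kg.
Tool frame: the origin (TCP) lies midway between the tips of the shut fingers; the grasp point (between the pads) lies 19 mm behind it; z points along the fingers, y is the line along which they close (so a half turn about z gives the same grasp; the last joint's range is limited). The gripper opens to 85 mm and grips with 20 to 120 N. Pads are 22 mm wide; open, the fingers measure 114 mm over their backs; the gripper's body (76 mm by 85 mm) begins 54 mm behind the grasp point. The pads swing forward as they close: fully open they stand 13 mm farther back than shut.
Start: joints at [1.014, 0.527, 1.433, -0, 1.181, -0.178], TCP at [0.231, 0.581, 0.193] pointing down, gripper open.
Joint ranges: [-3.08, 3.08], [-0.75, 2.2], [0.22, 2.44], [-1.43, 4.57], [0, 2.65], [-2.85, 2.85]. Speed limits (rad/s): [2.79, 2.79, 3.14, 3.14, 3.14, 3.14].

## Interface

Orientations are given as a unit quaternion [x, y, z, w].
In Python, from station import manip gives the robot as it stands. The module is installed in compiled form; this text tells all that it offers.
- The arm moves only by the tool apply_moves, never from a script. Its arguments are lists of equal length, an entry for each row: "claw": the gripper's target within -1 to 1 (fully open at 1, half-way at 0, shut at -1); "travel": the shift along the tool's x, y, z scaled (see below), a list of three; "turn": the turn, a rotation vector about the tool's x, y, z scaled (see below), a list of three. In form: {"claw": [claw, ...], "travel": [[dx, dy, dz], ...], "turn": [[rx, ry, rz], ...]}. A call has 1 to 5 rows; each row is the pose to reach, as a shift and turn from the pose commanded when the call began, along the tool's axes at that moment, turning the shorter way round; what a row does not reach only later rows make up. The controller multiplies each number of a shift by 800 mm and each number of a turn by 180 degrees. A row lasts 1/12 s, in which the tool goes at most 41.7 mm and 7.16 degrees, less where a joint would pass 70% of its speed; a pose out of reach is approached as far as the arm can. A call with a number of a shift or a turn outside -1 to 1 is refused whole. A call with a gripper value outside its range is refused whole. The fingers move at their own pace and stop on an object; "newtons" is the grip in N (left out, the last holds). Time passes only in rows, so rows that repeat a pose let the fingers close. It gives the time, the measured TCP pose, the force, the opening and the grip force at its end, in the units of the state.
- manip.sense(): the state, without advancing time (a new reading comes with each control period).
- manip.snapshot(name): name is "scene" or "top" or "wrist"; returns a dict with "pixels" (384x512x3 uint8, red, green, blue), "depth" (384x512 float32, m along the optical axis (not along the pixel's ray), 0 where there is no reading), "intrinsics" (3x3 intrinsics, pixels), "R" (3x3) and "t" (3): a world point X has camera coordinates R X + t. Camera axes: x right, y down, z forward; pixel columns grow to the right and rows downward; lengths in m; the calibration is good to about 2 mm. A picture is of the moment at which its call begins.
- manip.sign_off(): hands the job in; it is judged then, once.
The state is a dict: "t": time; "q": joint angles; "qd": joint speeds; "tau": joint torques, N m; "tcp_pos": TCP position; "tool_rot": TCP orientation; "force": force on the tool from outside, world axes, zero at the start; "ft_torque": the same for the moment, N m; "finger_gap": opening from 0.0 (shut) to 1.0 (fully open); "gripper_force": force on a finger pad.
Only numpy, scipy, OpenCV 4.12 (cv2) and the standard library are available. Lean on these libraries where they do the work, as an engineer would, in place of code of your own. Each camera call takes 0.05 s, during which the arm holds its last target. There are 200 camera calls.

## Working session

There is one attempt and no reset: what is moved stays moved. The work goes in short steps, Python scripts to look and compute and a tool call to move; the robot and the scene stay as the last step left them, time stands still between calls to the robot, and variables do not carry over. Pictures are saved under pics/ and viewed, at most 10 in all, crops included, and the job is handed in when it is done.

Besides the shell and the picture viewer there is one more tool, called after "Request:" as name(argument=value, ...), one argument or row to a line, values as JSON. apply_moves: Moves the arm, as the interface text tells. Shifts and turns lie within -1 to 1; 1 stands for 800 mm of shift or 180 degrees of turn. Its arguments: {"type":"object","properties":{"claw":{"type":"array","items":{"type":"number"}},"travel":{"type":"array","items":{"type":"array","items":{"type":"number"}}},"turn":{"type":"array","items":{"type":"array","items":{"type":"number"}}},"newtons":{"type":"number"}},"required":["claw","travel","turn"]}

```bash
mkdir -p pics; python3 - <<'E'
from station import manip
import cv2,numpy as np,pickle
S={n:manip.snapshot(n) for n in("scene","top")}
pickle.dump(S,open('s0.pkl','wb'))
for n in S: cv2.imwrite(f'pics/{n}0.png',S[n]["pixels"][:,:,::-1]); print(n,S[n]["intrinsics"],S[n]["R"],S[n]["t"])
s=manip.sense();print(s)
E
```

```text
scene [[353.90301265   0.         258.41280609]
 [  0.         353.90301265 195.09577539]
 [  0.           0.           1.        ]] [[ 0.80422885  0.5941309   0.01498117]
 [ 0.49191564 -0.65129914 -0.57777888]
 [-0.33351906  0.47203592 -0.81605584]] [-0.37919478 -0.28819428  1.49051411]
top [[381.27990214   0.         259.89908063]
 [  0.         381.27990214 197.31696324]
 [  0.           0.           1.        ]] [[ 0.01438417 -0.99971328  0.01914297]
 [-0.98739107 -0.01722009 -0.15736058]
 [ 0.1576451  -0.01663809 -0.98735566]] [-0.13908866  0.58672627  1.06165931]
{'t': 0.1, 'q': array([ 1.01447445e+00,  5.28379435e-01,  1.43381247e+00,  4.04467789e-06,
        1.18140829e+00, -1.78497469e-01]), 'qd': array([ 0.00185367, -0.00114775, -0.00293441, -0.00118297, -0.00095059,
        0.00036495]), 'tau': array([ 2.90632997e-04, -4.43303919e+01, -1.78585660e+01, -2.43579852e-04,
        3.90872636e-03,  7.53085061e-06]), 'tcp_pos': array([0.23013438, 0.58029093, 0.19241555]), 'tool_rot': array([ 1.87791227e-01,  9.82208454e-01, -9.36103563e-04, -3.62297204e-04]), 'force': array([ 0.00275505,  0.17933107, -0.30392149]), 'ft_torque': array([-0.01729171,  0.01399945,  0.01158219]), 'gripper_force': 0.0, 'finger_gap': 0.9996854197068702}
```

View pics/scene0.png

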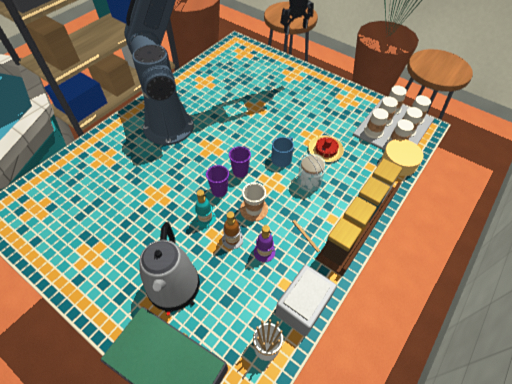

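View pics/top0.png

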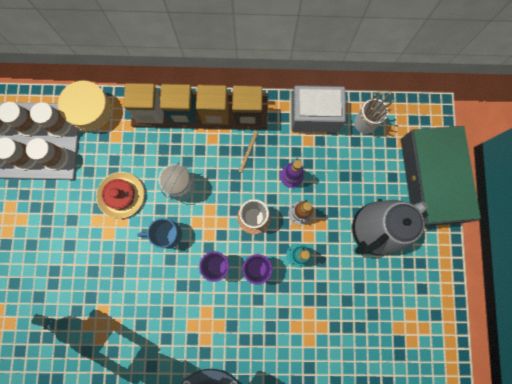

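The scene view shows the amber bottle at (231,230), the cup at (254,200) and the red lid on its saucer at (326,147). In the top view they are at (303,212), (254,216) and (118,193). I'll get coordinates from the depth images, restricted to known heights.

```bash
cat > h.py <<'E'
import numpy as np,cv2
def cloud(s):
    v,u=np.mgrid[:384,:512]; d=s["depth"]; K=s["intrinsics"]
    c=np.stack([(u-K[0,2])/K[0,0]*d,(v-K[1,2])/K[1,1]*d,d],-1)
    return (c-s["t"])@s["R"]   # R^T(c-t)
def ray(s,u,v,z):
    K=s["intrinsics"];R=s["R"];C=-R.T@s["t"]
    d=R.T@np.linalg.solve(K,[u,v,1.]); return C+d*(z-C[2])/d[2]
def proj(s,X):
    p=s["intrinsics"]@(s["R"]@np.asarray(X)+s["t"]); return p[:2]/p[2]
def circ(P):
    A=np.c_[2*P[:,:2],np.ones(len(P))];b=(P[:,:2]**2).sum(1)
    c=np.linalg.lstsq(A,b,rcond=None)[0];return c[:2],np.sqrt(c[2]+c[0]**2+c[1]**2)
E
python3 - <<'E'
import pickle
from h import *
S=pickle.load(open('s0.pkl','rb'))
t=S['top']
g={'cap':(303,210,.158),'cup':(254,216,.1065),'lid':(118,193,.057),'jar':(176,180,.125),'mug':(165,233,.085),'purpcup':(257,268,.1),'turq':(303,255,.158),'purp':(295,170,.158),'kettle':(400,225,.23)}
for n,(u,v,z) in g.items():
    c=ray(t,u,v,z); o=[]
    for k in S:
        W=cloud(S[k]); m=(S[k]["depth"]>0)&(np.hypot(W[...,0]-c[0],W[...,1]-c[1])<.06)&(abs(W[...,2]-z)<.006)
        P=W[m]
        if len(P)>3: 
            cc,r=circ(P); o.append((k,len(P),P.mean(0).round(4),((P.max(0)+P.min(0))/2).round(4),np.ptp(P,0).round(3),cc.round(4),r.round(4)))
    print(n,c.round(3),*o,sep='\n  ')
# lid red centroid
for k in S:
    W=cloud(S[k]);h=cv2.cvtColor(S[k]["pixels"],cv2.COLOR_RGB2HSV)
    c=ray(t,118,193,.03)
    m=(np.hypot(W[...,0]-c[0],W[...,1]-c[1])<.1)&((h[...,0]<6)|(h[...,0]>174))&(h[...,1]>130)
    P=W[m]; print(k,len(P),((P.max(0)+P.min(0))/2).round(4),np.ptp(P,0).round(3),P[:,2].max())
    cr=[S[k]["pixels"][int(v)-28:int(v)+28,int(u)-28:int(u)+28] for u,v in (proj(S[k],ray(t,*g[n])) for n in('cap','cup','lid'))]
    cv2.imwrite(f'pics/c_{k}.png',cv2.resize(np.hstack(cr),None,fx=4.5,fy=4.5,interpolation=cv2.INTER_CUBIC)[:,:,::-1])
a=[cv2.imread(f'pics/c_{k}.png') for k in S];cv2.imwrite('pics/c.png',np.vstack(a))
E
```

```text
cap
  [ 0.54  -0.241  0.158]
  ('scene', 45, array([ 0.552 , -0.2555,  0.1566]), array([ 0.5512, -0.2555,  0.1575]), array([0.023, 0.023, 0.01 ]), array([ 0.5515, -0.2553]), np.float64(0.0087))
  ('top', 64, array([ 0.5501, -0.2504,  0.1574]), array([ 0.5506, -0.2514,  0.1569]), array([0.022, 0.021, 0.008]), array([ 0.5502, -0.2505]), np.float64(0.0084))
cup
  [ 0.528 -0.113  0.107]
  ('scene', 127, array([ 0.5341, -0.1153,  0.1045]), array([ 0.5356, -0.1164,  0.1048]), array([0.078, 0.081, 0.008]), array([ 0.5362, -0.1166]), np.float64(0.037))
  ('top', 198, array([ 0.5351, -0.1103,  0.105 ]), array([ 0.5348, -0.1118,  0.1057]), array([0.08, 0.08, 0.01]), array([ 0.5348, -0.1113]), np.float64(0.0371))
lid
  [0.593 0.278 0.057]
  ('scene', 32, array([0.5973, 0.2856, 0.055 ]), array([0.5976, 0.2843, 0.0554]), array([0.025, 0.027, 0.008]), array([0.5971, 0.2855]), np.float64(0.0099))
  ('top', 75, array([0.5953, 0.2915, 0.0564]), array([0.5958, 0.292 , 0.0559]), array([0.024, 0.026, 0.01 ]), array([0.5954, 0.2918]), np.float64(0.0099))
jar
  [0.62  0.1   0.125]
  ('scene', 111, array([
[... 1509 characters left out ...]
, -0.2299]), np.float64(0.0089))
  ('top', 63, array([ 0.6622, -0.2248,  0.1575]), array([ 0.6628, -0.2254,  0.1575]), array([0.022, 0.021, 0.009]), array([ 0.6625, -0.2249]), np.float64(0.0085))
kettle
  [ 0.498 -0.466  0.23 ]
  ('scene', 40, array([ 0.5083, -0.4885,  0.2288]), array([ 0.5077, -0.4888,  0.2283]), array([0.015, 0.016, 0.008]), array([ 0.5079, -0.4884]), np.float64(0.0065))
  ('top', 42, array([ 0.5066, -0.4835,  0.2295]), array([ 0.5069, -0.4835,  0.2292]), array([0.018, 0.015, 0.008]), array([ 0.5067, -0.4836]), np.float64(0.0063))
scene 315 [0.5978 0.2855 0.033 ] [0.084 0.089 0.053] 0.059415397104572505
top 678 [0.5963 0.2913 0.0324] [0.087 0.09  0.057] 0.06068611806741065
```

View pics/c.png

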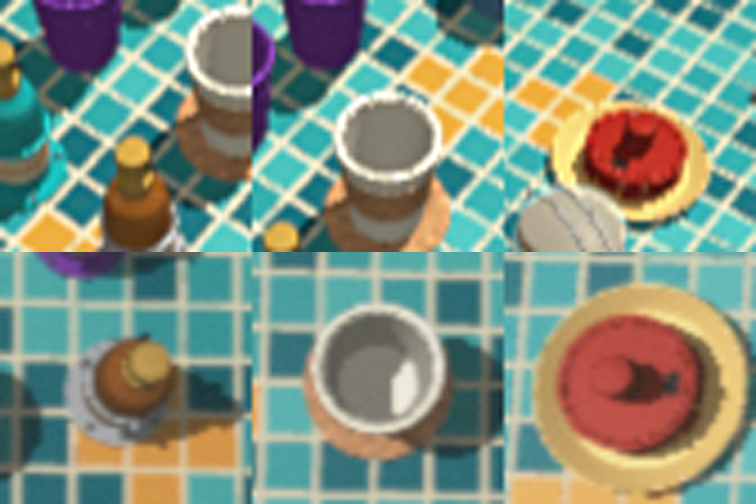

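Estimated positions, averaged over the two views: cap (0.551,-0.253), cup (0.535,-0.114), lid (0.597,0.288). I'll move over the lid first and look with the wrist camera on the way.

Request:
apply_moves(
  claw=[1,1,1,1,1],
  travel=[
    [-0.187,-0.057,-0.033],
    [-0.187,-0.057,-0.033],
    [-0.187,-0.057,-0.033],
    [-0.187,-0.057,-0.033],
    [-0.187,-0.057,-0.033],
  ],
  turn=[
    [0,0,0],
    [0,0,0],
    [0,0,0],
    [0,0,0],
    [0,0,0],
  ],
)

```text
t: 0.52
tcp_pos: [0.3584, 0.4802, 0.2206]
tool_rot: [0.191, 0.982, 0.0, 0.002]
force: [-1.6, 0.5, -0.0]
finger_gap: 0.998
gripper_force: 0.0
```

Request:
apply_moves(
  claw=[1,1,1,1,1],
  travel=[
    [-0.187,-0.057,-0.033],
    [-0.187,-0.057,-0.033],
    [-0.187,-0.057,-0.033],
    [-0.187,-0.057,-0.033],
    [-0.187,-0.057,-0.033],
  ],
  turn=[
    [0,0,0],
    [0,0,0],
    [0,0,0],
    [0,0,0],
    [0,0,0],
  ],
)

```text
t: 0.93
tcp_pos: [0.4809, 0.3824, 0.2469]
tool_rot: [0.191, 0.982, 0.0, 0.003]
force: [0.2, 1.2, -0.1]
finger_gap: 0.999
gripper_force: 0.0
```

Request:
apply_moves(
  claw=[1,1,1,1,1],
  travel=[
    [-0.187,-0.057,-0.033],
    [-0.187,-0.057,-0.033],
    [-0.187,-0.057,-0.033],
    [-0.187,-0.057,-0.033],
    [-0.187,-0.057,-0.033],
  ],
  turn=[
    [0,0,0],
    [0,0,-0.12],
    [0,0,-0.12],
    [0,0,-0.12],
    [0,0,-0.12],
  ],
)

```text
t: 1.35
tcp_pos: [0.6029, 0.2842, 0.2729]
tool_rot: [0.001, 1.0, -0.001, 0.003]
force: [1.2, 0.7, -0.4]
finger_gap: 0.998
gripper_force: 0.0
```

```bash
cat > look.py <<'E'
import sys,pickle
from station import manip
from h import *
s=manip.snapshot("wrist");st=manip.sense();n=sys.argv[1]
pickle.dump(s,open(n+'.pkl','wb'));cv2.imwrite(f'pics/{n}.png',s["pixels"][:,:,::-1])
print('cam',(-s["R"].T@s["t"]).round(4),'tcp',st['tcp_pos'].round(4),'q',st['tool_rot'].round(4),'F',st['force'].round(2),'j',st['q'].round(2),'gap',st['finger_gap'])
W=cloud(s)
for a in sys.argv[2:]:
    x,y,z,r=map(float,a.split(','))
    m=(s["depth"]>0)&(np.hypot(W[...,0]-x,W[...,1]-y)<r)&(abs(W[...,2]-z)<.006);P=W[m]
    if len(P)>5:
        v,u=np.nonzero(m);cc,rr=circ(P);(hx,hy),hr=cv2.minEnclosingCircle(P[:,:2].astype(np.float32))
        print(a,len(P),'mean',P.mean(0).round(4),'mid',((P.max(0)+P.min(0))/2).round(4),'ext',np.ptp(P,0).round(4),'circ',cc.round(4),rr.round(4),'encl',round(hx,4),round(hy,4),round(hr,4),'uv',u.mean().round(),v.mean().round())
    else: print(a,'none',proj(s,[x,y,z]))
E
python3 look.py w1 0.597,0.288,0.057,0.03 0.597,0.288,0.029,0.06
```

```text
cam [0.5312 0.2837 0.4539] tcp [0.5996 0.2863 0.2721] q [2.6e-03 1.0e+00 0.0e+00 4.0e-04] F [-0.02  1.63 -0.56] j [ 0.28  0.51  1.23 -0.    1.4  -1.29] gap 0.9991150762737117
0.597,0.288,0.057,0.03 292 mean [0.5952 0.2901 0.0575] mid [0.5959 0.2905 0.0557] ext [0.0272 0.0259 0.0094] circ [0.5954 0.2901] 0.0097 encl 0.5959 0.2901 0.0138 uv 261.0 156.0
0.597,0.288,0.029,0.06 2450 mean [0.5943 0.2901 0.0299] mid [0.596  0.2903 0.0302] ext [0.0888 0.0902 0.0062] circ [0.5959 0.2902] 0.0337 encl 0.5961 0.2903 0.0453 uv 260.0 153.0
```

View pics/w1.png

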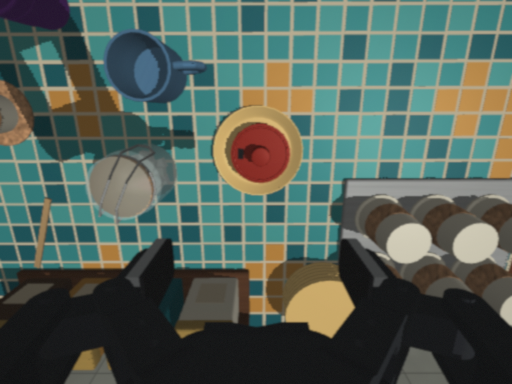

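The wrist view shows the knob at (261,156), which puts the lid at (0.596,0.290). Next I'll go over the atomiser, shutting the fingers on the way.

Request:
apply_moves(
  claw=[-1,-1,-1,-1,-1],
  travel=[
    [0.02,-0.224,0.009],
    [0.02,-0.224,0.009],
    [0.02,-0.224,0.009],
    [0.02,-0.224,0.009],
    [0.02,-0.224,0.009],
  ],
  turn=[
    [0,0,0],
    [0,0,0],
    [0,0,0],
    [0,0,0],
    [0,0,0],
  ],
)

```text
t: 1.82
tcp_pos: [0.5786, 0.1059, 0.2643]
tool_rot: [0.002, 1.0, -0.001, -0.002]
force: [0.0, 0.0, 0.2]
finger_gap: 0.296
gripper_force: 0.0
```

Request:
apply_moves(
  claw=[-1,-1,-1,-1,-1],
  travel=[
    [0.02,-0.224,0.009],
    [0.02,-0.224,0.009],
    [0.02,-0.224,0.009],
    [0.02,-0.224,0.009],
    [0.02,-0.224,0.009],
  ],
  turn=[
    [0,0,0],
    [0,0,0],
    [0,0,0],
    [0,0,0],
    [0,0,0],
  ],
)

```text
t: 2.23
tcp_pos: [0.5638, -0.0732, 0.2574]
tool_rot: [0.002, 1.0, -0.001, -0.001]
force: [-0.1, -0.7, -0.3]
finger_gap: -0.002
gripper_force: 0.0
```

Request:
apply_moves(
  claw=[-1,-1,-1,-1,-1],
  travel=[
    [0.02,-0.224,0.009],
    [0.02,-0.224,0.009],
    [0.02,-0.224,0.009],
    [0.02,-0.224,0.009],
    [0.02,-0.224,0.009],
  ],
  turn=[
    [0,0,0],
    [0,0,0],
    [0,0,0],
    [0,0,0],
    [0,0,0],
  ],
)

```text
t: 2.65
tcp_pos: [0.5485, -0.2529, 0.2502]
tool_rot: [0.002, 1.0, -0.001, -0.0]
force: [-0.1, 1.4, -0.1]
finger_gap: 0.002
gripper_force: 0.0
```

```bash
python3 look.py w2 0.551,-0.252,0.158,0.03 0.5355,-0.113,0.105,0.06
```

```text
cam [ 0.4779 -0.2533  0.4316] tcp [ 0.5485 -0.2533  0.25  ] q [ 2.8e-03  1.0e+00 -7.0e-04 -2.0e-04] F [ 0.32 -1.47 -0.74] j [-0.62  0.44  1.42 -0.    1.28 -2.18] gap -0.0007853244040190792
0.551,-0.252,0.158,0.03 431 mean [ 0.5497 -0.2536  0.1585] mid [ 0.5525 -0.2537  0.1564] ext [0.0276 0.0225 0.0089] circ [ 0.5501 -0.2536] 0.0085 encl 0.5525 -0.2542 0.014 uv 256.0 185.0
0.5355,-0.113,0.105,0.06 1302 mean [ 0.535  -0.1107  0.1059] mid [ 0.5355 -0.1145  0.1041] ext [0.0797 0.0806 0.0102] circ [ 0.5347 -0.1153] 0.0367 encl 0.5351 -0.1145 0.0405 uv 378.0 161.0
```

View pics/w2.png

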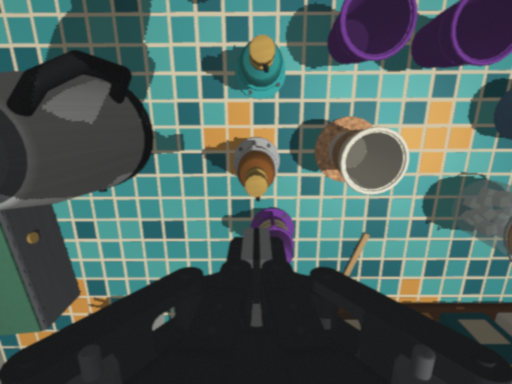

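The cap is at (256,185) in the wrist view, world (0.550,-0.2536), and the cup at (375,160), world (0.535,-0.1145). Now I'll descend to 7 mm above the cap.

Request:
apply_moves(
  claw=[-1,-1,-1,-1,-1],
  travel=[
    [-0.0025,0,0.04],
    [-0.0025,0,0.075],
    [-0.0025,0,0.106],
    [-0.0025,0,0.106],
    [-0.0025,0,0.106],
  ],
  turn=[
    [0,0,0],
    [0,0,0],
    [0,0,0],
    [0,0,0],
    [0,0,0],
  ],
)

```text
t: 3.12
tcp_pos: [0.5502, -0.2465, 0.1649]
tool_rot: [-0.0, 1.0, 0.002, -0.002]
force: [1.2, -0.3, 0.4]
finger_gap: 0.004
gripper_force: 0.0
```

Request:
apply_moves(
  claw=[-1,-1,-1,-1,-1],
  travel=[
    [0,0,0.003],
    [0,0,0.006],
    [0,0,0.009],
    [0,0,0.012],
    [0,0,0.012],
  ],
  turn=[
    [0,0,0],
    [0,0,0],
    [0,0,0],
    [0,0,0],
    [0,0,0],
  ],
)

```text
t: 3.53
tcp_pos: [0.5508, -0.2493, 0.1568]
tool_rot: [0.0, 1.0, -0.0, 0.0]
force: [0.1, -0.6, 0.1]
finger_gap: 0.002
gripper_force: 0.0
```

Request:
apply_moves(
  claw=[-1,-1,-1],
  travel=[
    [0,-0.005,-0.003],
    [0,-0.005,-0.003],
    [0,-0.005,-0.003],
  ],
  turn=[
    [0,0,0],
    [0,0,0],
    [0,0,0],
  ],
)

```text
t: 3.78
tcp_pos: [0.5511, -0.254, 0.1594]
tool_rot: [0.001, 1.0, -0.0, 0.0]
force: [-1.3, 0.5, 0.6]
finger_gap: 0.0
gripper_force: 0.0
```

Request:
apply_moves(
  claw=[-1,-1,-1,-1],
  travel=[
    [0,0,0.003],
    [0,0,0.005],
    [0,0,0.007],
    [0,0,0.007],
  ],
  turn=[
    [0,0,0],
    [0,0,0],
    [0,0,0],
    [0,0,0],
  ],
)

```text
t: 4.12
tcp_pos: [0.5504, -0.2531, 0.1527]
tool_rot: [0.0, 1.0, 0.0, -0.0]
force: [-0.7, -0.0, 0.1]
finger_gap: -0.003
gripper_force: 0.0
```

```bash
python3 - <<'E'
from station import manip
import cv2,numpy as np
from h import *
o=[]
for n,X in(('wrist',[.55,-.2536,.155]),('scene',[.55,-.2536,.155])):
    s=manip.snapshot(n);u,v=map(int,proj(s,X));r=60 if n=='wrist' else 32
    o.append(cv2.resize(s["pixels"][max(0,v-r):v+r,u-r:u+r,::-1],(390,390),interpolation=cv2.INTER_CUBIC));print(n,u,v)
cv2.imwrite('pics/p.png',np.hstack(o)); s=manip.sense();print(s['tcp_pos'],s['force'],s['tool_rot'])
E
```

```text
wrist 256 217
scene 229 214
[ 0.55065118 -0.25320844  0.153072  ] [ 0.24849947  1.03147412 -0.24832473] [ 3.83919712e-04  9.99999893e-01  1.63423947e-04 -1.98944131e-04]
```

View pics/p.png

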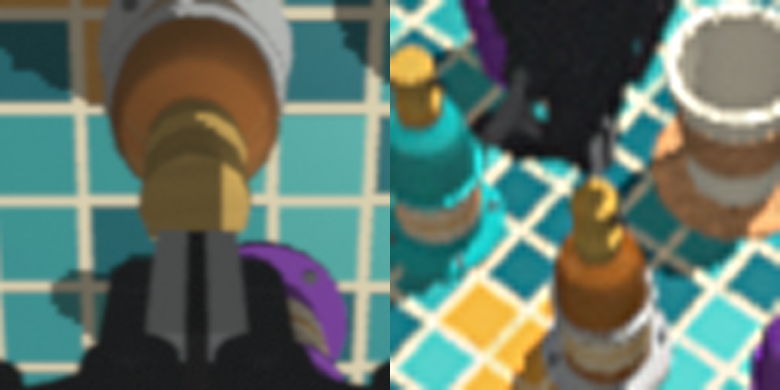

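```bash
python3 - <<'E'
from station import manip
from h import *
s=manip.snapshot('wrist');W=cloud(s)
for u in (249,256,263):
    print(u,[(v,*(W[v,u]*1000).round().astype(int),*s["pixels"][v,u]) for v in range(196,262,4)])
s=manip.snapshot('scene');W=cloud(s)
for u in (227,230,233): print(u,[(v,*(W[v,u]*1000).round().astype(int)) for v in range(196,226,2)])
E
```

```text
249 [(196, np.int64(543), np.int64(-259), np.int64(129), np.uint8(90), np.uint8(75), np.uint8(44)), (200, np.int64(540), np.int64(-259), np.int64(147), np.uint8(77), np.uint8(65), np.uint8(38)), (204, np.int64(540), np.int64(-259), np.int64(156), np.uint8(78), np.uint8(65), np.uint8(38)), (208, np.int64(542), np.int64(-259), np.int64(160), np.uint8(92), np.uint8(77), np.uint8(44)), (212, np.int64(545), np.int64(-259), np.int64(159), np.uint8(95), np.uint8(80), np.uint8(46)), (216, np.int64(548), np.int64(-259), np.int64(159), np.uint8(95), np.uint8(79), np.uint8(46)), (220, np.int64(550), np.int64(-259), np.int64(159), np.uint8(93), np.uint8(77), np.uint8(45)), (224, np.int64(553), np.int64(-259), np.int64(159), np.uint8(94), np.uint8(79), np.uint8(45)), (228, np.int64(540), np.int64(-258), np.int64(196), np.uint8(78), np.uint8(76), np.uint8(71)), (232, np.int64(540), np.int64(-258), np.int64(201), np.uint8(75), np.uint8(77), np.uint8(76)), (236, np.int64(540), np.int64(-258), np.int64(206), np.uint8(74), np.uint8(77), np.uint8(76)), (240, np.int64(540), np.int64(-257), np.int64(211)
[... 5462 characters left out ...]
.int64(247)), (200, np.int64(563), np.int64(-250), np.int64(238)), (202, np.int64(563), np.int64(-250), np.int64(228)), (204, np.int64(562), np.int64(-250), np.int64(217)), (206, np.int64(563), np.int64(-251), np.int64(210)), (208, np.int64(561), np.int64(-250), np.int64(197)), (210, np.int64(479), np.int64(-161), np.int64(-1)), (212, np.int64(484), np.int64(-168), np.int64(-1)), (214, np.int64(557), np.int64(-247), np.int64(156)), (216, np.int64(561), np.int64(-253), np.int64(156)), (218, np.int64(562), np.int64(-255), np.int64(148)), (220, np.int64(562), np.int64(-255), np.int64(137)), (222, np.int64(563), np.int64(-257), np.int64(128)), (224, np.int64(563), np.int64(-257), np.int64(117))]
```

Both cameras show the fingertips at z≈0.195 while the reported TCP is 0.153. The real tips therefore sit about 42 mm above the reported point, so nothing has touched yet. I'll descend further with force checks.

Request:
apply_moves(
  claw=[-1,-1,-1,-1],
  travel=[
    [0,0,0.015],
    [0,0,0.03],
    [0,0,0.038],
    [0,0,0.038],
  ],
  turn=[
    [0,0,0],
    [0,0,0],
    [0,0,0],
    [0,0,0],
  ],
)

```text
t: 4.65
tcp_pos: [0.5497, -0.2526, 0.1214]
tool_rot: [0.0, 1.0, 0.001, -0.001]
force: [-0.4, -0.2, -0.7]
finger_gap: 0.002
gripper_force: 0.0
```

```bash
cat > fz.py <<'E'
from station import manip
import time
F=[]
for i in range(3): manip.snapshot('wrist');s=manip.sense();F.append(s['force'].round(2).tolist())
print(s['tcp_pos'].round(4),F,s['t'])
from h import *
s=manip.snapshot('scene');W=cloud(s)
m=(s["depth"]>0)&(np.hypot(W[...,0]-.55,W[...,1]+.2536)<.03)
for v in range(206,220): print(v,[int(W[v,u,2]*1000) for u in range(226,236)])
E
python3 fz.py
```

```text
[ 0.5511 -0.2536  0.1233] [[0.04, -0.29, 0.84], [-0.18, 0.29, 0.8], [-0.21, 0.4, -0.11]] 4.8
206 [222, 226, 230, 234, 238, 230, 225, 212, 207, 204]
207 [215, 212, 227, 230, 231, 226, 202, 206, 203, 0]
208 [215, 213, 1055, 223, 227, 207, 207, 196, 184, 0]
209 [216, 214, 212, 216, 212, 209, 203, 192, 187, 0]
210 [217, 209, 206, 210, 207, 205, 194, 185, 185, -2]
211 [224, 219, 201, 200, 202, 200, 192, 182, 180, -3]
212 [216, 211, 192, 193, 189, 187, 184, 180, 170, -2]
213 [214, 213, 184, 188, 181, 182, 182, 173, 169, 0]
214 [208, 171, 178, 182, 175, 175, 174, 170, 164, 0]
215 [0, 167, 175, 179, 173, 173, 168, 165, 152, -3]
216 [1, 158, 155, 173, 162, 165, 161, 155, 149, 2]
217 [3, 154, 154, 157, 156, 157, 155, 154, 144, -3]
218 [0, 147, 154, 155, 154, 155, 152, 149, 150, 146]
219 [-1, 144, 147, 151, 149, 150, 147, 142, 151, 148]
```

Request:
apply_moves(
  claw=[-1,-1,-1],
  travel=[
    [0,0,0.005],
    [0,0,0.008],
    [0,0,0.008],
  ],
  turn=[
    [0,0,0],
    [0,0,0],
    [0,0,0],
  ],
)

```text
t: 5.1
tcp_pos: [0.5517, -0.254, 0.117]
tool_rot: [0.0, 1.0, -0.001, 0.001]
force: [1.6, -0.3, 3.7]
finger_gap: 0.002
gripper_force: 1.5
```

Request:
apply_moves(
  claw=[-1,-1,-1],
  travel=[
    [0,0,0.002],
    [0,0,0.004],
    [0,0,0.004],
  ],
  turn=[
    [0,0,0],
    [0,0,0],
    [0,0,0],
  ],
)

```text
t: 5.35
tcp_pos: [0.5517, -0.254, 0.1138]
tool_rot: [0.0, 1.0, -0.001, 0.001]
force: [2.3, 0.2, 4.8]
finger_gap: -0.0
gripper_force: 2.3
```

Request:
apply_moves(
  claw=[-1,-1,-1],
  travel=[
    [0,0,0.002],
    [0,0,0.004],
    [0,0,0.004],
  ],
  turn=[
    [0,0,0],
    [0,0,0],
    [0,0,0],
  ],
)

```text
t: 5.6
tcp_pos: [0.5519, -0.2541, 0.1129]
tool_rot: [0.0, 1.0, -0.001, 0.001]
force: [-1.1, 1.1, 15.1]
finger_gap: -0.0
gripper_force: 7.7
```

Fz is 15 N with the reported z stalled at 0.113, so the cap is fully down and the tips are about 38 mm above the reported z. I'll let it up and verify.

Request:
apply_moves(
  claw=[-1,-1,-1,-1,-1],
  travel=[
    [0,0,-0.01],
    [0,0,-0.03],
    [0,0,-0.08],
    [0,0,-0.12],
    [0,0,-0.16],
  ],
  turn=[
    [0,0,0],
    [0,0,0],
    [0,0,0],
    [0,0,0],
    [0,0,0],
  ],
)

```text
t: 6.02
tcp_pos: [0.5493, -0.2524, 0.2384]
tool_rot: [0.0, 1.0, 0.001, -0.002]
force: [0.6, -0.8, 0.2]
finger_gap: -0.0
gripper_force: 0.0
```

```bash
python3 look.py w3 0.55,-0.2536,0.158,0.02 0.535,-0.1145,0.105,0.06
```

```text
cam [ 0.4793 -0.2537  0.42  ] tcp [ 0.5532 -0.2549  0.2459] q [ 2.0e-04  1.0e+00 -2.8e-03  3.9e-03] F [ 1.77 -1.33  3.61] j [-0.61  0.45  1.42 -0.    1.26 -2.19] gap 0.000984274644850831
0.55,-0.2536,0.158,0.02 460 mean [ 0.5495 -0.2537  0.1586] mid [ 0.5519 -0.2534  0.1564] ext [0.0265 0.0225 0.0084] circ [ 0.5498 -0.2537] 0.0084 encl 0.5519 -0.2533 0.0134 uv 255.0 188.0
0.535,-0.1145,0.105,0.06 1412 mean [ 0.535  -0.1104  0.1058] mid [ 0.5352 -0.1146  0.1045] ext [0.0805 0.08   0.0109] circ [ 0.5347 -0.1154] 0.0367 encl 0.5352 -0.1146 0.0405 uv 381.0 163.0
```

Request:
apply_moves(
  claw=[0,0,0,0,0],
  travel=[
    [-0.018,0.227,0],
    [-0.018,0.227,0],
    [-0.018,0.227,0],
    [-0.018,0.227,0],
    [-0.018,0.227,0],
  ],
  turn=[
    [0,0,0],
    [0,0,0],
    [0,0,0],
    [0,0,0],
    [0,0,0],
  ],
)

```text
t: 6.48
tcp_pos: [0.5631, -0.0661, 0.2369]
tool_rot: [-0.001, 1.0, 0.002, -0.002]
force: [-0.0, 0.1, -0.4]
finger_gap: 0.501
gripper_force: 0.0
```

Request:
apply_moves(
  claw=[0,0,0,0,0],
  travel=[
    [-0.018,0.227,0],
    [-0.018,0.227,0],
    [-0.018,0.227,0],
    [-0.018,0.227,0],
    [-0.018,0.227,0],
  ],
  turn=[
    [0,0,0],
    [0,0,0],
    [0,0,0],
    [0,0,0],
    [0,0,0],
  ],
)

```text
t: 6.9
tcp_pos: [0.5779, 0.115, 0.2369]
tool_rot: [-0.002, 1.0, 0.001, -0.002]
force: [-0.5, -0.7, -0.1]
finger_gap: 0.5
gripper_force: 0.0
```

Request:
apply_moves(
  claw=[0,0,0,0,0],
  travel=[
    [-0.018,0.227,0],
    [-0.018,0.227,0],
    [-0.018,0.227,0],
    [-0.018,0.227,0],
    [-0.018,0.227,0],
  ],
  turn=[
    [0,0,0],
    [0,0,0],
    [0,0,0],
    [0,0,0],
    [0,0,0],
  ],
)

```text
t: 7.32
tcp_pos: [0.5926, 0.2966, 0.2366]
tool_rot: [-0.002, 1.0, 0.001, -0.001]
force: [-0.4, -0.1, 0.1]
finger_gap: 0.505
gripper_force: 0.0
```

```bash
python3 -c "
from station import manip
manip.snapshot('wrist');manip.snapshot('wrist');s=manip.sense();print(s['tcp_pos'],s['tool_rot'],s['force'],s['t'])"
```

```text
[0.59278849 0.29428633 0.23648949] [-1.97924417e-03  9.99996922e-01 -2.79542821e-04 -1.47005577e-03] [ 0.72926801  0.04933476 -1.27031863] 7.4167
```

Request:
apply_moves(
  claw=[0,0,0,0,0],
  travel=[
    [-0.004,-0.005,0.05],
    [-0.004,-0.005,0.1],
    [-0.004,-0.005,0.15],
    [-0.004,-0.005,0.19],
    [-0.004,-0.005,0.21],
  ],
  turn=[
    [0,0,0],
    [0,0,0],
    [0,0,0],
    [0,0,0],
    [0,0,0],
  ],
)

```text
t: 7.83
tcp_pos: [0.5933, 0.2839, 0.0646]
tool_rot: [0.001, 1.0, -0.002, -0.005]
force: [-0.7, 0.5, 0.1]
finger_gap: 0.501
gripper_force: 0.0
```

```bash
python3 - <<'E'
from station import manip
from h import *
manip.snapshot('wrist');s=manip.snapshot('wrist');st=manip.sense();print(st['tcp_pos'],st['tool_rot'],st['force'])
cv2.imwrite('pics/g1.png',s["pixels"][:,:,::-1]);W=cloud(s)
m=(abs(W[...,0]-.596)<.015)&(abs(W[...,1]-.29)<.06)&(W[...,2]>.08)&(W[...,2]<.16)&(s["depth"]>0)
for lo,hi in((-.06,0),(0,.06)):
    k=m&(W[...,1]-.29>lo)&(W[...,1]-.29<hi);P=W[k];i=np.argsort(P[:,2])[:40] if len(P) else []
    print(len(P),P[i].mean(0) if len(P) else '',P.min(0) if len(P) else '', P.max(0) if len(P) else '')
E
```

```text
[0.59360925 0.28416883 0.06539062] [ 0.0012072   0.99998281 -0.00196805 -0.00538987] [-4.84075583e-02 -8.89861300e-01 -5.61631572e-04]
4110 [0.59238867 0.26164788 0.10560489] [0.58100312 0.23002083 0.10345422] [0.60671121 0.26330419 0.15999981]
4445 [0.5918762  0.30519248 0.10537429] [0.58100718 0.30331423 0.10297297] [0.60633984 0.3387926  0.1599941 ]
```

View pics/g1.png

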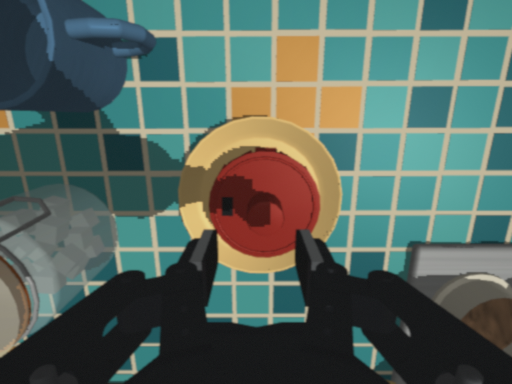

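The fingertips are at z 0.1035 (offset still 38 mm), straddling the knob at (263,208) but about 6 mm too far in -y. I'll correct that while descending.

Request:
apply_moves(
  claw=[0,0,0,0,0],
  travel=[
    [-0.003,0.0075,0.0],
    [-0.003,0.0075,0.03],
    [-0.003,0.0075,0.06],
    [-0.003,0.0075,0.075],
    [-0.003,0.0075,0.084],
  ],
  turn=[
    [0,0,0],
    [0,0,0],
    [0,0,0],
    [0,0,0],
    [0,0,0],
  ],
)

```text
t: 8.35
tcp_pos: [0.6003, 0.2932, 0.0029]
tool_rot: [0.001, 1.0, -0.0, 0.0]
force: [-0.6, 0.0, 0.0]
finger_gap: 0.501
gripper_force: 0.0
```

```bash
python3 - <<'E'
from station import manip
from h import *
manip.snapshot('wrist');s=manip.snapshot('wrist');st=manip.sense();print(st['tcp_pos'],st['tool_rot'],st['force'])
W=cloud(s);h=cv2.cvtColor(s["pixels"],cv2.COLOR_RGB2HSV)
dark=(h[...,1]<90)
m=(abs(W[...,0]-.596)<.03)&(abs(W[...,1]-.29)<.06)&(W[...,2]>.03)&(W[...,2]<.08)&(s["depth"]>0)&dark
for lo,hi in((-.06,0),(0,.06)):
    P=W[m&(W[...,1]-.29>lo)&(W[...,1]-.29<hi)]
    print(len(P),np.percentile(P,[1,50,99],axis=0).round(4).tolist())
E
```

```text
[0.60004718 0.29327499 0.00291471] [ 4.87468632e-04  9.99999852e-01 -9.91654611e-05 -2.18577088e-04] [ 0.00443578  0.85236314 -0.46088378]
1370 [[0.588, 0.2559, 0.0301], [0.5927, 0.2682, 0.0639], [0.6074, 0.2714, 0.0799]]
1171 [[0.5885, 0.3137, 0.0463], [0.5928, 0.3151, 0.0667], [0.609, 0.3263, 0.0799]]
```

Request:
apply_moves(
  claw=[0,0,0,0,0],
  travel=[
    [0.005,-0.003,0.004],
    [0.005,-0.003,0.009],
    [0.005,-0.003,0.009],
    [0.005,-0.003,0.009],
    [0.005,-0.003,0.009],
  ],
  turn=[
    [0,0,0],
    [0,0,0],
    [0,0,0],
    [0,0,0],
    [0,0,0],
  ],
)

```text
t: 8.87
tcp_pos: [0.5964, 0.2911, -0.0037]
tool_rot: [0.0, 1.0, 0.0, 0.0]
force: [0.5, -0.2, 0.6]
finger_gap: 0.499
gripper_force: 0.0
```

Request:
apply_moves(
  claw=[-0.3,-0.4,-1,-1,-1],
  travel=[
    [0,0,0],
    [0,0,0],
    [0,0,0],
    [0,0,0],
    [0,0,0],
  ],
  turn=[
    [0,0,0],
    [0,0,0],
    [0,0,0],
    [0,0,0],
    [0,0,0],
  ],
  newtons=70,
)

```text
t: 9.28
tcp_pos: [0.5964, 0.2911, -0.0036]
tool_rot: [0.0, 1.0, 0.0, 0.0]
force: [-0.6, -0.9, 4.9]
finger_gap: 0.3
gripper_force: 68.5
```

Request:
apply_moves(
  claw=[-1,-1,-1,-1,-1],
  travel=[
    [0,0,-0.005],
    [0,0,-0.02],
    [0,0,-0.05],
    [0,0,-0.08],
    [0,0,-0.11],
  ],
  turn=[
    [0,0,0],
    [0,0,0],
    [0,0,0],
    [0,0,0],
    [0,0,0],
  ],
)

```text
t: 9.7
tcp_pos: [0.5955, 0.2909, 0.0845]
tool_rot: [0.0, 1.0, -0.0, -0.001]
force: [0.4, 0.0, -1.2]
finger_gap: 0.298
gripper_force: 68.8
```

Request:
apply_moves(
  claw=[-1,-1,-1,-1,-1],
  travel=[
    [0,0,-0.03],
    [0,0,-0.06],
    [0,0,-0.09],
    [0,0,-0.1],
    [0,0,-0.1],
  ],
  turn=[
    [0,0,0],
    [0,0,0],
    [0,0,0],
    [0,0,0],
    [0,0,0],
  ],
)

```text
t: 10.12
tcp_pos: [0.5977, 0.2916, 0.1668]
tool_rot: [0.0, 1.0, 0.001, 0.003]
force: [-0.1, 0.6, -0.0]
finger_gap: 0.306
gripper_force: 68.8
```

```bash
python3 - <<'E'
from station import manip
from h import *
s=manip.snapshot('wrist');st=manip.sense();print(st['tcp_pos'],st['tool_rot'],st['force'],st['finger_gap'])
cv2.imwrite('pics/l1.png',s["pixels"][:,:,::-1]);W=cloud(s);h=cv2.cvtColor(s["pixels"],cv2.COLOR_RGB2HSV)
m=((h[...,0]<6)|(h[...,0]>174))&(h[...,1]>130)&(s["depth"]>0)&(W[...,2]>.1)
P=W[m];print(len(P),np.percentile(P,[0.5,50,99.5],axis=0).round(4).tolist())
z=np.histogram(P[:,2],bins=np.arange(.15,.28,.002));print(list(zip(z[1].round(3),z[0])))
t=P[abs(P[:,2]-np.median(P[:,2]))<.004];A=np.c_[t[:,:2]-t[:,:2].mean(0),np.ones(len(t))];print('plane',np.linalg.lstsq(A,t[:,2],rcond=None)[0])
hull=cv2.minEnclosingCircle(t[:,:2].astype(np.float32));print(hull)
E
```

```text
[0.59630339 0.29115791 0.16458985] [3.58836027e-04 9.99999481e-01 2.72448311e-04 9.13738393e-04] [-0.34948646 -0.79354431 -1.35611494] 0.30029702797482133
13633 [[0.5523, 0.2482, 0.1792], [0.5836, 0.2914, 0.2004], [0.6395, 0.334, 0.2297]]
[(np.float64(0.15), np.int64(0)), (np.float64(0.152), np.int64(0)), (np.float64(0.154), np.int64(0)), (np.float64(0.156), np.int64(0)), (np.float64(0.158), np.int64(0)), (np.float64(0.16), np.int64(0)), (np.float64(0.162), np.int64(0)), (np.float64(0.164), np.int64(0)), (np.float64(0.166), np.int64(0)), (np.float64(0.168), np.int64(0)), (np.float64(0.17), np.int64(0)), (np.float64(0.172), np.int64(0)), (np.float64(0.174), np.int64(1)), (np.float64(0.176), np.int64(39)), (np.float64(0.178), np.int64(54)), (np.float64(0.18), np.int64(17)), (np.float64(0.182), np.int64(24)), (np.float64(0.184), np.int64(20)), (np.float64(0.186), np.int64(13)), (np.float64(0.188), np.int64(15)), (np.float64(0.19), np.int64(14)), (np.float64(0.192), np.int64(7)), (np.float64(0.194), np.int64(4)), (np.float64(0.196), np.int64(34)), (np.float64(0.198), np.int64(4318)), (np
[... 776 characters left out ...]
.244), np.int64(0)), (np.float64(0.246), np.int64(5)), (np.float64(0.248), np.int64(7)), (np.float64(0.25), np.int64(0)), (np.float64(0.252), np.int64(0)), (np.float64(0.254), np.int64(0)), (np.float64(0.256), np.int64(0)), (np.float64(0.258), np.int64(0)), (np.float64(0.26), np.int64(0)), (np.float64(0.262), np.int64(0)), (np.float64(0.264), np.int64(0)), (np.float64(0.266), np.int64(0)), (np.float64(0.268), np.int64(0)), (np.float64(0.27), np.int64(0)), (np.float64(0.272), np.int64(0)), (np.float64(0.274), np.int64(0)), (np.float64(0.276), np.int64(0)), (np.float64(0.278), np.int64(0))]
plane [0.00786771 0.00249522 0.20015479]
((0.5967776775360107, 0.2909772992134094), 0.04546359181404114)
```

View pics/l1.png

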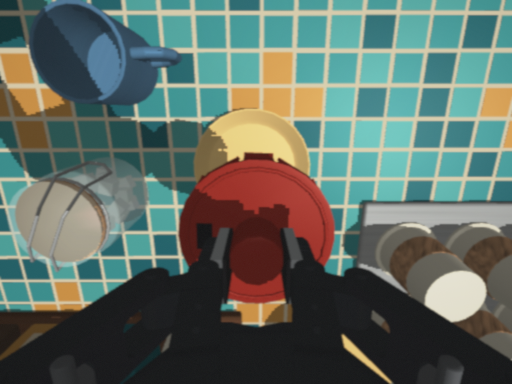

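The lid is held level by the knob (257,245), centred on the tool axis, and the saucer stayed put. Its flat top is at TCP z + 35.5 mm. Now I'll carry it over the cup.

Request:
apply_moves(
  claw=[-1,-1,-1,-1,-1],
  travel=[
    [0.004,-0.025,0],
    [0.01,-0.06,0],
    [0.015,-0.1,0],
    [0.0205,-0.135,0],
    [0.0255,-0.169,0],
  ],
  turn=[
    [0,0,0],
    [0,0,0],
    [0,0,0],
    [0,0,0],
    [0,0,0],
  ],
)

```text
t: 10.58
tcp_pos: [0.5732, 0.1544, 0.1612]
tool_rot: [0.0, 1.0, -0.0, -0.003]
force: [-0.1, -0.3, -0.7]
finger_gap: 0.299
gripper_force: 69.0
```

Request:
apply_moves(
  claw=[-1,-1,-1,-1,-1],
  travel=[
    [0.0055,-0.036,0],
    [0.011,-0.072,0],
    [0.016,-0.108,0],
    [0.021,-0.142,0],
    [0.0255,-0.169,0],
  ],
  turn=[
    [0,0,0],
    [0,0,0],
    [0,0,0],
    [0,0,0],
    [0,0,0],
  ],
)

```text
t: 11.0
tcp_pos: [0.5529, 0.0189, 0.1615]
tool_rot: [0.001, 1.0, 0.0, -0.002]
force: [-0.1, 0.1, -1.5]
finger_gap: 0.3
gripper_force: 69.0
```

Request:
apply_moves(
  claw=[-1,-1,-1,-1,-1],
  travel=[
    [0.0055,-0.036,0],
    [0.011,-0.075,0],
    [0.018,-0.12,0],
    [0.023,-0.155,0],
    [0.0255,-0.169,0],
  ],
  turn=[
    [0,0,0],
    [0,0,0],
    [0,0,0],
    [0,0,0],
    [0,0,0],
  ],
)

```text
t: 11.42
tcp_pos: [0.5329, -0.1177, 0.1617]
tool_rot: [0.002, 1.0, 0.0, -0.002]
force: [-0.2, -0.3, -0.7]
finger_gap: 0.303
gripper_force: 69.0
```

```bash
cat > lidpos.py <<'E'
from station import manip
from h import *
for i in range(3): s=manip.snapshot('wrist')
st=manip.sense();print(st['tcp_pos'].round(4),st['tool_rot'].round(4),st['force'].round(2),st['finger_gap'].round(3),st['t'])
W=cloud(s);h=cv2.cvtColor(s["pixels"],cv2.COLOR_RGB2HSV)
m=((h[...,0]<6)|(h[...,0]>174))&(h[...,1]>130)&(s["depth"]>0)&(W[...,2]>.09)
P=W[m];t=P[abs(P[:,2]-np.median(P[:,2]))<.004];A=np.c_[t[:,:2]-t[:,:2].mean(0),np.ones(len(t))];print('plane',np.linalg.lstsq(A,t[:,2],rcond=None)[0].round(4),'lid',cv2.minEnclosingCircle(t[:,:2].astype(np.float32)))
c=(np.hypot(W[...,0]-.535,W[...,1]+.1145)<.05)&(abs(W[...,2]-.105)<.005)&(s["depth"]>0)&~m;P=W[c]
if len(P)>20: print('cup',len(P),circ(P),cv2.minEnclosingCircle(P[:,:2].astype(np.float32)))
E
python3 lidpos.py
```

```text
Traceback (most recent call last):
  File "lidpos.py", line 4, in <module>
    st=manip.sense();print(st['tcp_pos'].round(4),st['tool_rot'].round(4),st['force'].round(2),st['finger_gap'].round(3),st['t'])
                                                                                               ^^^^^^^^^^^^^^^^^^^^^^
AttributeError: 'float' object has no attribute 'round'
```

```bash
sed -i "s/st\['finger_gap'\].round(3)/st['finger_gap']/" lidpos.py; python3 lidpos.py
```

```text
[ 0.5341 -0.1127  0.1631] [-4.e-04  1.e+00  6.e-04 -7.e-04] [-0.2   0.87 -1.19] 0.3013047432450651 11.7167
plane [-0.001   0.0032  0.1963] lid ((0.5332702994346619, -0.11438465118408203), 0.04582851007580757)
cup 159 (array([ 0.52619019, -0.11503303]), np.float64(0.030848615060926093)) ((0.5042760372161865, -0.11739793419837952), 0.025687649846076965)
```

Request:
apply_moves(
  claw=[-1,-1,-1,-1,-1],
  travel=[
    [-0.002,0,0.025],
    [-0.002,0,0.05],
    [-0.002,0,0.07],
    [-0.002,0,0.073],
    [-0.002,0,0.073],
  ],
  turn=[
    [0,0,0],
    [0,0,0],
    [0,0,0],
    [0,0,0],
    [0,0,0],
  ],
)

```text
t: 12.13
tcp_pos: [0.5353, -0.1128, 0.1043]
tool_rot: [-0.001, 1.0, 0.001, -0.001]
force: [-0.5, -0.4, -0.4]
finger_gap: 0.302
gripper_force: 69.0
```

```bash
python3 lidpos.py; python3 - <<'E'
from station import manip
from h import *
o=[]
for n in('scene','top'):
    s=manip.snapshot(n);u,v=map(int,proj(s,[.535,-.1145,.11]))
    o.append(cv2.resize(s["pixels"][v-32:v+32,u-32:u+32,::-1],(390,390),interpolation=cv2.INTER_CUBIC))
cv2.imwrite('pics/d.png',np.hstack(o))
E
```

```text
[ 0.537  -0.1142  0.1063] [-1.e-04  1.e+00 -4.e-04  1.e-03] [ 0.57 -0.69 -0.37] 0.3045005409038481 12.2833
plane [0.0026 0.0006 0.1394] lid ((0.5362198352813721, -0.11429493874311447), 0.04573158919811249)
```

View pics/d.png

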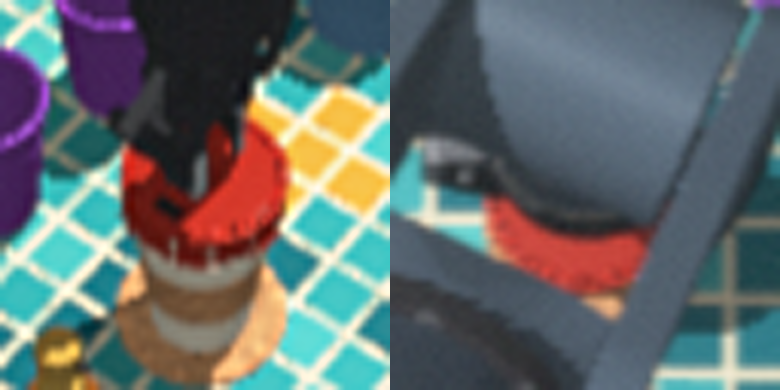

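The lid sits squarely over the cup, with its flat top at 0.139 and the skirt just above the rim. I'll lower it to the loose-set height, then creep.

Request:
apply_moves(
  claw=[-1,-1,-1,-1,-1],
  travel=[
    [0.001,0,0.006],
    [0.001,0,0.011],
    [0.001,0,0.016],
    [0.001,0,0.02],
    [0.001,0,0.02],
  ],
  turn=[
    [0,0,0],
    [0,0,0],
    [0,0,0],
    [0,0,0],
    [0,0,0],
  ],
)

```text
t: 12.8
tcp_pos: [0.5346, -0.1144, 0.0884]
tool_rot: [0.0, 1.0, 0.0, -0.001]
force: [0.6, 0.7, -1.4]
finger_gap: 0.308
gripper_force: 69.0
```

Request:
apply_moves(
  claw=[-1,-1,-1,-1],
  travel=[
    [0,0,0.002],
    [0,0,0.004],
    [0,0,0.005],
    [0,0,0.005],
  ],
  turn=[
    [0,0,0],
    [0,0,0],
    [0,0,0],
    [0,0,0],
  ],
)

```text
t: 13.13
tcp_pos: [0.5357, -0.1146, 0.0857]
tool_rot: [0.0, 1.0, -0.0, 0.0]
force: [-0.0, 0.8, 1.1]
finger_gap: 0.301
gripper_force: 69.3
```

Request:
apply_moves(
  claw=[-1,-1,-1,-1],
  travel=[
    [0,0,0.001],
    [0,0,0.002],
    [0,0,0.0025],
    [0,0,0.0025],
  ],
  turn=[
    [0,0,0],
    [0,0,0],
    [0,0,0],
    [0,0,0],
  ],
)

```text
t: 13.47
tcp_pos: [0.5362, -0.1148, 0.0846]
tool_rot: [0.0, 1.0, -0.0, 0.001]
force: [-0.3, 0.1, 7.0]
finger_gap: 0.302
gripper_force: 69.8
```

Request:
apply_moves(
  claw=[-1,-1,-1,-1],
  travel=[
    [0,0,0.0005],
    [0,0,0.001],
    [0,0,0.0015],
    [0,0,0.0015],
  ],
  turn=[
    [0,0,0],
    [0,0,0],
    [0,0,0],
    [0,0,0],
  ],
)

```text
t: 13.8
tcp_pos: [0.5357, -0.1146, 0.0827]
tool_rot: [0.0, 1.0, -0.0, 0.001]
force: [0.3, 0.3, 3.1]
finger_gap: 0.305
gripper_force: 69.3
```

Request:
apply_moves(
  claw=[-1,-1,-1,-1],
  travel=[
    [0,0,0.0005],
    [0,0,0.001],
    [0,0,0.0015],
    [0,0,0.0015],
  ],
  turn=[
    [0,0,0],
    [0,0,0],
    [0,0,0],
    [0,0,0],
  ],
)

```text
t: 14.13
tcp_pos: [0.5344, -0.1143, 0.08]
tool_rot: [0.0, 1.0, 0.0, -0.001]
force: [0.4, 0.4, -3.7]
finger_gap: 0.3
gripper_force: 69.4
```

Request:
apply_moves(
  claw=[-1,-1,-1,-1],
  travel=[
    [0,0,0.0005],
    [0,0,0.001],
    [0,0,0.0015],
    [0,0,0.0015],
  ],
  turn=[
    [0,0,0],
    [0,0,0],
    [0,0,0],
    [0,0,0],
  ],
)

```text
t: 14.47
tcp_pos: [0.5351, -0.1145, 0.0795]
tool_rot: [0.0, 1.0, 0.0, -0.0]
force: [-0.7, -0.0, -2.7]
finger_gap: 0.301
gripper_force: 69.4
```

Request:
apply_moves(
  claw=[-1,-1,-1,-1],
  travel=[
    [0,0,0.0005],
    [0,0,0.001],
    [0,0,0.0015],
    [0,0,0.0015],
  ],
  turn=[
    [0,0,0],
    [0,0,0],
    [0,0,0],
    [0,0,0],
  ],
)

```text
t: 14.8
tcp_pos: [0.5354, -0.1146, 0.0785]
tool_rot: [0.0, 1.0, -0.0, 0.0]
force: [1.0, 0.3, -2.9]
finger_gap: 0.301
gripper_force: 69.4
```

```bash
python3 lidpos.py
```

```text
[ 0.5354 -0.1146  0.0786] [ 4.e-04  1.e+00 -1.e-04  1.e-04] [ 0.4   0.43 -2.44] 0.3015995983310339 14.95
plane [0.0015 0.0013 0.112 ] lid ((0.5345504283905029, -0.11528028547763824), 0.04548818618059158)
```

The force went from +7 N to slightly negative and the flat top is at 0.112, 2.5 mm above home. The tongues have probably jumped and lifted the light cup slightly. I'll keep lowering gently.

Request:
apply_moves(
  claw=[-1,-1,-1,-1],
  travel=[
    [0,0,0.0007],
    [0,0,0.0014],
    [0,0,0.002],
    [0,0,0.002],
  ],
  turn=[
    [0,0,0],
    [0,0,0],
    [0,0,0],
    [0,0,0],
  ],
)

```text
t: 15.28
tcp_pos: [0.536, -0.1145, 0.0773]
tool_rot: [0.001, 1.0, -0.0, 0.001]
force: [0.3, 1.4, 1.2]
finger_gap: 0.307
gripper_force: 69.9
```

Request:
apply_moves(
  claw=[-1,-1,-1,-1],
  travel=[
    [0,0,0.0005],
    [0,0,0.001],
    [0,0,0.0015],
    [0,0,0.0015],
  ],
  turn=[
    [0,0,0],
    [0,0,0],
    [0,0,0],
    [0,0,0],
  ],
)

```text
t: 15.62
tcp_pos: [0.5365, -0.1143, 0.077]
tool_rot: [0.001, 1.0, -0.0, 0.001]
force: [1.9, 2.6, 7.5]
finger_gap: 0.298
gripper_force: 70.6
```

Request:
apply_moves(
  claw=[-1,-1,-1,-1],
  travel=[
    [0,0,0.0005],
    [0,0,0.001],
    [0,0,0.001],
    [0,0,0.001],
  ],
  turn=[
    [0,0,0],
    [0,0,0],
    [0,0,0],
    [0,0,0],
  ],
)

```text
t: 15.95
tcp_pos: [0.5367, -0.1143, 0.077]
tool_rot: [0.001, 1.0, -0.0, 0.002]
force: [0.7, 3.7, 11.6]
finger_gap: 0.303
gripper_force: 70.9
```

```bash
python3 lidpos.py; python3 - <<'E'
from station import manip
from h import *
for n in('scene','top'):
    s=manip.snapshot(n);W=cloud(s);h=cv2.cvtColor(s["pixels"],cv2.COLOR_RGB2HSV)
    m=((h[...,0]<6)|(h[...,0]>174))&(h[...,1]>130)&(s["depth"]>0)&(np.hypot(W[...,0]-.535,W[...,1]+.1145)<.06)
    z=W[m][:,2];print(n,len(z),np.median(z[z>.1]),np.histogram(z,np.arange(.08,.15,.005))[0])
    u,v=map(int,proj(s,[.535,-.1145,.08]))
    if n=='scene':cv2.imwrite('pics/e.png',cv2.resize(s["pixels"][v-32:v+32,u-32:u+32,::-1],(500,500),interpolation=cv2.INTER_CUBIC))
st=manip.sense();print(st['force'],st['ft_torque'],st['tcp_pos'])
E
```

```text
[ 0.5367 -0.1143  0.0769] [ 5.0e-04  1.0e+00 -1.0e-04  1.7e-03] [ 0.68  4.21 12.54] 0.30321814196427915 16.1
plane [0.0031 0.0029 0.1104] lid ((0.5356735587120056, -0.11490083485841751), 0.045417752116918564)
cup 133 (array([ 0.53761055, -0.11322317]), np.float64(0.04262895906997977)) ((0.5364750027656555, -0.11466903239488602), 0.04573974385857582)
scene 379 0.10865983332091067 [  0   5  16  14  27 210  60   4  10   2  13   9   3]
top 133 0.10851139801825627 [ 0  0  0  0  5 81 29  0  0  0  0  0  0]
[ 0.48720875  4.0362489  12.75256338] [ 0.7660158  -0.02145799  0.01356245] [ 0.53669075 -0.11429416  0.07693436]
```

View pics/e.png

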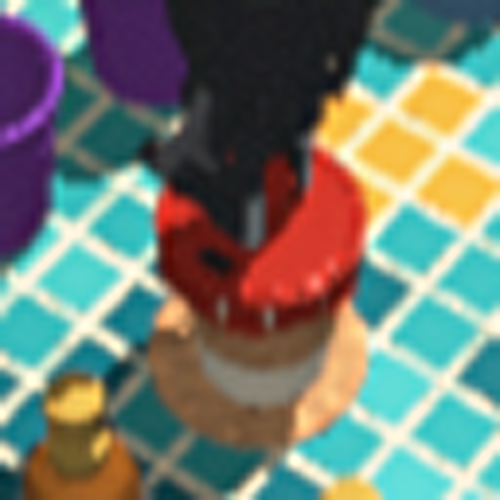

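The flat top is at 0.109–0.110 and stiff under load, so the lid is home. The scene view shows it covering the rim evenly with the cup on its coaster. I'll relieve the 4 N side load and trim the push to about 10 N.

Request:
apply_moves(
  claw=[-1,-1,-1,-1,-1],
  travel=[
    [0,0.0005,-0.0003],
    [0,0.001,-0.0005],
    [0,0.001,-0.0005],
    [0,0.001,-0.0005],
    [0,0.001,-0.0005],
  ],
  turn=[
    [0,0,0],
    [0,0,0],
    [0,0,0],
    [0,0,0],
    [0,0,0],
  ],
)

```text
t: 16.62
tcp_pos: [0.5368, -0.1141, 0.077]
tool_rot: [0.0, 1.0, -0.001, 0.002]
force: [1.5, 1.4, 8.7]
finger_gap: 0.305
gripper_force: 70.7
```

```bash
python3 - <<'E'
from station import manip
for i in range(3): manip.snapshot('wrist');s=manip.sense();print(s['force'].round(2),s['ft_torque'].round(2),s['tcp_pos'].round(4),s['t'])
E
```

```text
[-0.22  2.    9.13] [ 0.4  -0.08 -0.02] [ 0.5367 -0.1141  0.0769] 16.6667
[1.25 1.93 8.28] [ 0.38 -0.08  0.05] [ 0.5367 -0.1141  0.0769] 16.7167
[1.28 1.2  8.43] [ 0.37 -0.09  0.  ] [ 0.5367 -0.1141  0.0769] 16.7667
```

Request:
apply_moves(
  claw=[-1,-1,-1,-1,-1],
  travel=[
    [0,0.0004,0.0003],
    [0,0.0004,0.0003],
    [0,0.0004,0.0003],
    [0,0.0004,0.0003],
    [0,0.0004,0.0003],
  ],
  turn=[
    [0,0,0],
    [0,0,0],
    [0,0,0],
    [0,0,0],
    [0,0,0],
  ],
)

```text
t: 17.18
tcp_pos: [0.5368, -0.1141, 0.0769]
tool_rot: [0.0, 1.0, -0.001, 0.002]
force: [0.7, 1.2, 10.2]
finger_gap: 0.303
gripper_force: 70.8
```

```bash
python3 - <<'E'
from station import manip
for i in range(3): manip.snapshot('wrist');s=manip.sense();print(s['force'].round(2),s['tcp_pos'].round(4))
if 8<s['force'][2]<12.5: print(manip.sign_off())
E
```

```text
[-0.3   1.86  9.65] [ 0.5368 -0.1141  0.0769]
[ 1.08  1.01 10.44] [ 0.5368 -0.114   0.0769]
[ 0.62  1.74 10.24] [ 0.5367 -0.1141  0.0769]
the job is handed in; nothing more can be done
None
```

Job handed in at about 17 s: the cap was pressed fully down and sprang back up, and the lid is on the cup, by its measured height and stiffness fully home, held down at about 10 N. While it went on, the cup seems to have lifted about 2.5 mm and settled back on its coaster.

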